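# Unload the casting die and pack the castings

## Robot

A 6-joint arm with a two-finger parallel gripper is mounted at the origin on a cart in front of the work surface, level with it; the furniture and walls round the work are solid. World frame = base frame: x ahead of the robot, y to its left, z up, the work surface at z = 0. Lengths are in m, angles in rad, forces in N, time in s.
With the tool pointing down it reaches from about 0.3 to 0.875 m from the base axis. Payload 4.2 kg.
Tool frame: the origin (TCP) lies on the centre line of the jaws, within the pads' length; the fingertips stand r.tips_ahead ahead of it and the grasp point (between the pads) lies 5 mm behind it (r.tips_ahead is the distance from the TCP to the fingertips, in m); z points along the fingers, y is the line along which they close (so a half turn about z gives the same grasp; the last joint's range is limited). The gripper opens to 85 mm and grips with 20 to 120 N. Pads are 22 mm wide; open, the fingers measure 114 mm over their backs; the gripper's body (76 mm by 85 mm) begins 54 mm behind the grasp point. The pads swing forward as they close: fully open they stand 13 mm farther back than shut.
Start: joints at [-1.183, 0.32, 1.565, -0, 1.257, -0.02], TCP at [0.228, -0.528, 0.224] pointing down, gripper open.
Joint ranges: [-3.11, 3.11], [-0.84, 2.01], [0.21, 2.61], [-1.34, 4.49], [0.05, 2.63], [-2.56, 2.56]. Speed limits (rad/s): [2.57, 2.57, 3.14, 3.14, 3.14, 3.14].

## Interface

Orientations are given as [roll, pitch, yaw] about the fixed x, y, z axes, in that order (R = Rz(yaw) Ry(pitch) Rx(roll)).
In Python, from station import r, vision, order gives the robot as it stands. The module is installed in compiled form; this text tells all that it offers. Calls block until the motion is done:
- r.reach(position, orientation): joint-space move of the TCP to a pose.
- r.servo_line(position, rot=None, rate=0.15): straight line of the TCP; rot=None keeps the orientation; rate is the mean speed in m/s.
- r.set_joints(angles): joint-space move.
- r.grip(opening, newtons=None): finger opening in m; newtons is the grip in N (None keeps the last); returns when the fingers have stopped.
- r.pause(seconds).
- r.ik(position, orientation): joint angles nearest the present ones, or None.
- r.get_state(): the state.
- vision.snapshot(name): name is "scene" or "top"; returns the picture (480x640x3 uint8, blue, green, red); there is no depth.
- vision.get_calibration(name): a dict with "mtx" (3x3 intrinsics, pixels), "rvec" (rotation vector, rad) and "tvec" (3), from world to camera coordinates, as OpenCV has them. Camera axes: x right, y down, z forward; pixel columns grow to the right and rows downward; lengths in m; the calibration is good to about 2 mm. A picture is of the moment at which its call begins. get_calibration takes no time and is no camera call.
A pose or a line that the arm cannot do raises r.Unreachable and nothing moves.
- order.hand_in(): hands the job in; it is judged then, once.
The state is a dict: "t": time; "q": joint angles; "joint_velocities": joint speeds; "joint_torque": joint torques, N m; "tool_pos": TCP position; "ee_rot": TCP orientation; "contact_force": force on the tool from outside, world axes, zero at the start; "moment": the same for the moment, N m; "opening": finger opening in m; "gripper_force": force on a finger pad.
Only numpy, scipy, OpenCV 4.12 (cv2) and the standard library are available. Lean on these libraries where they do the work, as an engineer would, in place of code of your own. Each camera call takes 0.05 s, during which the arm holds its last target. There are 200 camera calls.

## Task

Unload the die: slide the hold-down bar back as far as it goes, lift all the castings out of their cavities and pack them into the shallow grey crate, each standing upright with its base flat on the crate's floor; they only all fit with the long brackets side by side and the two short castings in one row. Then slide the hold-down bar fully home over the empty die, and leave the torch and the caliper where they lie.

Things in the scene. Friction and masses are not known exactly. Their poses are not given: they have to be found in the camera images.
- die: dark steel die fixed to the bench: block 136 x 272 x 26 mm (x, y, z), with guide cheeks 296 mm in y. Origin: centre of its underside; z up, +x the way the bar opens. Cavities 10 mm deep, 1.5 mm wider all round than the castings, whose bases lie flush with its top; centres x, y in mm: bracket_0 0, 108; bracket_1 0, 62; bracket_2 0, 16; square_foot 29, -38; round_flange 29, -100.
- holddown (a joint): slide of the hold-down bar along the die's +x, m: 0 = home, it covers the last 10 mm of every casting's base so that none can be lifted; 0.030 = fully back at its stop, all clear. Stays where left, about 3 N friction. Flat steel strip 35 x 296 x 8 mm (die x, y, z), top 35.5 mm above the bench; at home its front edge is at die x = 45 mm.
- bar_grip (a point): centre of the top face of the bar's black grip, an upright block 14 x 40 mm (die x, y) and 36 mm high standing in the middle of the bar; the point is 71.5 mm above the bench and moves with the bar. The point's axes are parallel to the die's.
- bracket_0: cast aluminium T-bracket: flat base 110 x 36 x 10 mm (x, y, z) with a rib 60 x 12 mm (x, y) standing on its middle, from z = 10 to z = 52 mm; 0.16 kg nominal. Origin: centre of the base's underside; z up along the rib, x along base and rib. At the start in its cavity of the die; may be absent.
- bracket_1: cast aluminium T-bracket: flat base 110 x 36 x 10 mm (x, y, z) with a rib 60 x 12 mm (x, y) standing on its middle, from z = 10 to z = 52 mm; 0.16 kg nominal. Origin: centre of the base's underside; z up along the rib, x along base and rib. At the start in its cavity of the die; may be absent.
- bracket_2: cast aluminium T-bracket: flat base 110 x 36 x 10 mm (x, y, z) with a rib 60 x 12 mm (x, y) standing on its middle, from z = 10 to z = 52 mm; 0.16 kg nominal. Origin: centre of the base's underside; z up along the rib, x along base and rib. At the start in its cavity of the die; may be absent.
- square_foot: cast aluminium foot: square base 52 x 52 x 10 mm with a lug 28 x 14 mm (x, y) standing on its middle, from z = 10 to z = 52 mm; 0.12 kg nominal. Origin: centre of the base's underside; z up along the lug. At the start in its die cavity; may be absent.
- round_flange: cast aluminium flange: round base of 52 mm diameter, 10 mm thick, with a round hub of 24 mm diameter standing on its middle, from z = 10 to z = 52 mm; 0.12 kg nominal. Origin: centre of the base's underside; z up along the hub. At the start in its die cavity; may be absent.
- crate: shallow open grey crate standing loose on the bench, 0.7 kg, 126 x 181 x 24 mm outside (x, y, z), walls and floor 4 mm thick, so 118 x 173 mm inside. Origin: centre of its underside; z up. All castings fit only with the brackets along the crate's x, side by side, and the two short castings in one row along x beside them.
- chassis_corner (a point): top front corner, on the die's side, of the open machine chassis that stands fixed behind the crate: its side wall runs from here along world +x, its front (open, wires inside) 588 mm along world +y, both up to this height; its thin base sheet reaches 75 mm further to the front. Keep the gripper and what it carries in front of it.
- torch: black pocket torch 33 x 117 x 34 mm lying on the bench, not to be disturbed; origin at the centre of its underside
- caliper: vernier caliper 69 x 254 x 7 mm lying on the bench, not to be disturbed; origin at the centre of its underside

How it is judged:
On the way:
1. the hold-down bar is slid fully back (value of joint holddown above 0.026 m), for 0.2 s.
At the end, for the whole second after the job is handed in: Every casting present is inside the crate, its underside less than 10 mm above the crate's underside (the floor is 4 mm), upright within 0.1 rad and at rest; the crate stands level on the bench; the hold-down bar is home within 4 mm (z of bracket_0 in the frame of crate between 0 and 0.01 m and angle between each of bracket_0, bracket_1, bracket_2, square_foot, round_flange's own z axis and vertical below 0.1 rad and x of bracket_0 in the frame of crate between -0.057 and 0.057 m and y of bracket_0 in the frame of crate between -0.084 and 0.084 m and z of bracket_1 in the frame of crate between 0 and 0.01 m and x of bracket_1 in the frame of crate between -0.057 and 0.057 m and y of bracket_1 in the frame of crate between -0.084 and 0.084 m and z of bracket_2 in the frame of crate between 0 and 0.01 m and x of bracket_2 in the frame of crate between -0.057 and 0.057 m and y of bracket_2 in the frame of crate between -0.084 and 0.084 m and z of square_foot in the frame of crate between 0 and 0.01 m and x of square_foot in the frame of crate between -0.057 and 0.057 m and y of square_foot in the frame of crate between -0.084 and 0.084 m and z of round_flange in the frame of crate between 0 and 0.01 m and x of round_flange in the frame of crate between -0.057 and 0.057 m and y of round_flange in the frame of crate between -0.084 and 0.084 m and value of joint holddown below 0.004 m and angle between crate's own z axis and vertical below 0.05 rad and height (world z) of crate below 0.01 m and linear speed of each of bracket_0, bracket_1, bracket_2, square_foot, round_flange, crate below 0.02 m/s); the robot touches nothing.
It fails at once if the torch is moved more than 30 mm (distance of torch from where it was at the start of the episode above 0.03 m).
It fails at once if the caliper is moved more than 30 mm (distance of caliper from where it was at the start of the episode above 0.03 m).
Of bracket_0, bracket_1, bracket_2, square_foot, round_flange only 3 to 5 are there at a start; the rules pass over those that are not, and their reading is None.
At some moment in a run one of crate may be knocked a few centimetres aside while the robot is not near it.
Once in a run the grip may slacken for a moment while it holds something.
It also fails if it takes over 210 s, if anything falls off the work surface, if the arm or the gripper's body presses on something with over 40 N, if the wrist force passes 120 N, or if a joint passes its speed limit or range.

## Working session

There is one attempt and no reset: what is moved stays moved. The work goes in short steps, each a Python script; the robot and the scene stay as the last script left them, time stands still between calls to the robot, and variables do not carry over. Pictures are saved under pics/ and viewed, at most 14 in all, crops included, and the job is handed in when it is done.

```bash
mkdir -p pics
python3 - <<'E'
from station import r, vision
import cv2
for n in("scene","top"):
    cv2.imwrite(f"pics/{n}0.png",vision.snapshot(n)); c=vision.get_calibration(n); print(n,c)
    R=cv2.Rodrigues(c['rvec'])[0]; print(-R.T@c['tvec'].ravel())
print(r.tips_ahead,r.get_state())
E
```

```text
scene {'mtx': array([[491.51671726,   0.        , 325.03394695],
       [  0.        , 491.51671726, 239.44597953],
       [  0.        ,   0.        ,   1.        ]]), 'rvec': array([ 0.68741368, -2.67174048,  1.05883304]), 'tvec': array([0.57163093, 0.30093897, 1.53048105])}
[0.09617989 1.00135293 1.32202125]
top {'mtx': array([[583.42564577,   0.        , 328.63334081],
       [  0.        , 583.42564577, 241.30302613],
       [  0.        ,   0.        ,   1.        ]]), 'rvec': array([ 2.13799862, -2.11644815,  0.15579443]), 'tvec': array([0.05661785, 0.6426519 , 1.54109668])}
[0.38115947 0.03273866 1.62629384]
0.014 {'t': 0.1, 'q': array([-1.18300784e+00,  3.20218871e-01,  1.56555546e+00,  2.92040972e-06,
        1.25743629e+00, -1.99953264e-02]), 'joint_velocities': array([ 0.00192387, -0.00117005, -0.0022138 ,  0.00118188, -0.00116903,
        0.00110975]), 'joint_torque': array([-1.87277583e-04, -4.16407907e+01, -2.34704858e+01, -8.95398512e-05,
        4.89265658e-03, -1.77295908e-05]), 'tool_pos': array([ 0.22786455, -0.52743183,  0.2227722 ]), 'ee_rot': array([-3.13997507e+00, -3.51256407e-05,  4.07782885e-01]), 'contact_force': array([-1.04727666,  0.4271221 ,  0.58769788]), 'moment': array([-0.00696837,  0.04784851, -0.06543501]), 'gripper_force': 0.0, 'opening': 0.08536805612029658}
```

View pics/scene0.png

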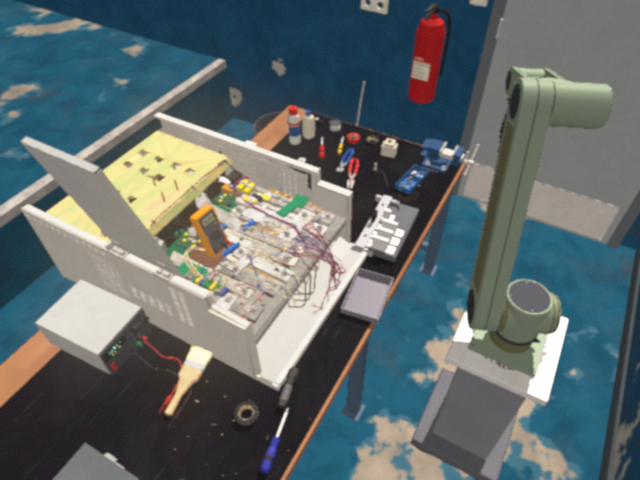

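View pics/top0.png

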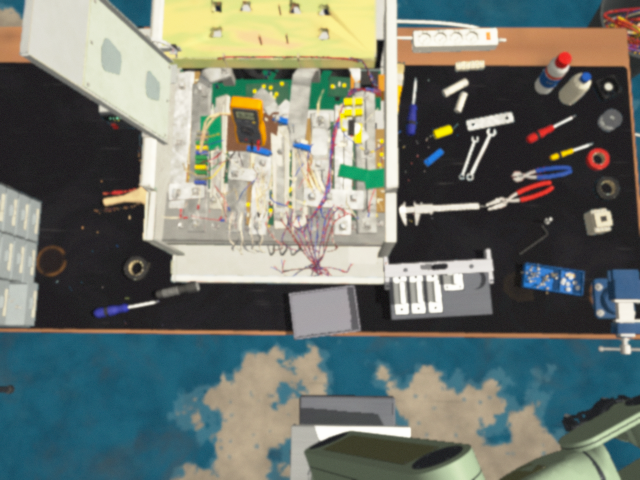

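Run:
```python
import cv2
a=cv2.imread('pics/top0.png')
cv2.imwrite('pics/top0c.png',cv2.resize(a[240:345,270:510],None,fx=3.3333,fy=3.3333,interpolation=cv2.INTER_CUBIC))
b=cv2.imread('pics/scene0.png')
cv2.imwrite('pics/scene0c.png',cv2.resize(b[185:330,320:440],None,fx=4,fy=4,interpolation=cv2.INTER_CUBIC))
```

```text
(no output)
```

View pics/top0c.png

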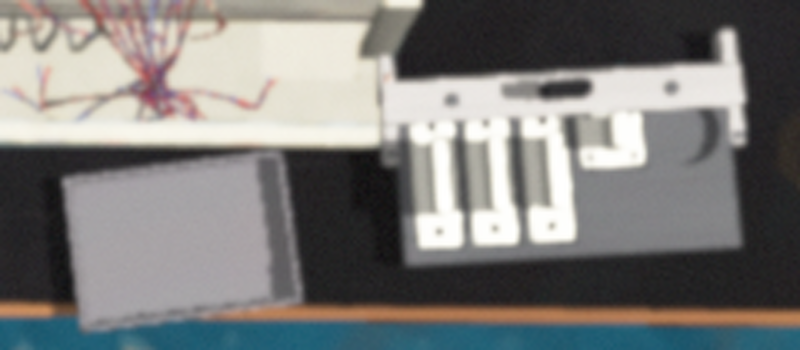

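View pics/scene0c.png

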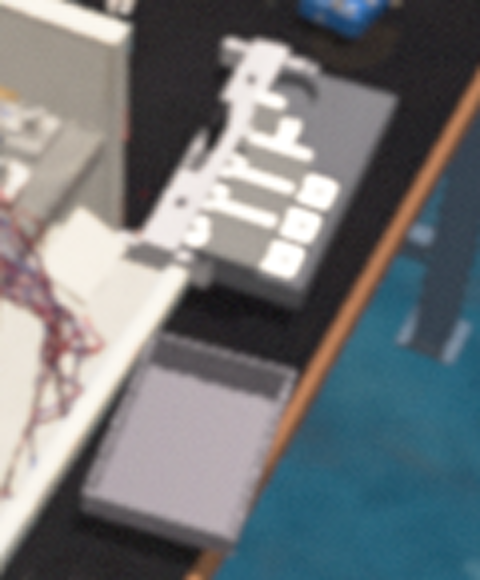

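```bash
cat > h.py <<'E'
import numpy as np, cv2
from scipy.optimize import least_squares
from station import r, vision, order
CAL={n:vision.get_calibration(n) for n in("scene","top")}
def proj(n,P):
    c=CAL[n]; return cv2.projectPoints(np.float64(P).reshape(-1,1,3),c['rvec'],c['tvec'],c['mtx'],None)[0].reshape(-1,2)
def pose(p,P):   # p=(x,y,yaw), P in object frame -> world
    P=np.atleast_2d(np.float64(P)); c,s=np.cos(p[2]),np.sin(p[2])
    return np.c_[p[0]+c*P[:,0]-s*P[:,1],p[1]+s*P[:,0]+c*P[:,1],P[:,2]]
def fit(obs,p0):  # obs: list of (cam,P_obj,pix)
    f=lambda p:np.concatenate([(proj(n,pose(p,P))-np.float64(px)).ravel() for n,P,px in obs])
    s=least_squares(f,p0,loss='soft_l1'); return s.x,f(s.x).reshape(-1,2)
T=lambda a:np.float64(a)/3.3333+[270,240]-.35
S=lambda a:np.float64(a)/4+[320,185]-.375
E
python3 - <<'E'
from h import *
np.set_printoptions(precision=4,suppress=True)
m=1e-3
Pt=[[-68,136,26],[-68,-136,26],[45,148,35.5],[45,-148,35.5],[80,148,35.5],[80,-148,35.5],[-55,126,26],[-55,90,26],[-55,34,26],[-55,-2,26]]
it=[[405,265],[742,246],[386,122],[747,103],[384,82],[742,63],[418,249],[463,247],[532,243],[575,240]]
Ps=[[-55,126,26],[-55,90,26],[-55,34,26],[-55,-2,26]]; is_=[[298,278],[306,243],[332,208],[340,178]]
o1=("top",np.array(Pt)*m,T(it)); o2=("scene",np.array(Ps)*m,S(is_))
for o in([o1],[o2],[o1,o2]):
    p,e=fit(o,[.3,-.25,0]); print('die',p); print(e.T if len(o)==1 else '')
C=np.array([[63,90.5,24],[63,-90.5,24],[-63,-90.5,24],[-63,90.5,24]])*m
c1=("top",C,T([[62,178],[283,152],[301,300],[82,330]])); c2=("scene",C,S([[83,490],[165,333],[298,372],[233,543]]))
for o in([c1],[c2],[c1,c2]):
    p,e=fit(o,[.3,.05,0.1]); print('crate',p); print(e.T if len(o)==1 else '')
# chassis corner
f=lambda X:np.r_[proj('top',X)[0]-T([388,52]),proj('scene',X)[0]-S([128,40])]
s=least_squares(f,[.4,-.15,.15]);print('chassis',s.x,s.fun)
E
```

```text
die [ 0.5111 -0.2424  0.0634]
[[ 0.8546  0.0029 -0.4037 -0.2459 -0.6675 -0.0021  0.2971  0.0316 -0.0709
   0.2769]
 [-0.3162  0.0915  1.0522  0.9591  0.3478  0.2552 -0.5238 -0.6234 -0.5122
  -0.3125]]
die [ 0.5098 -0.2437  0.0902]
[[-0.2455  0.9281 -0.7942  0.1795]
 [-0.7847  1.0631 -0.5781  0.4543]]
die [ 0.5107 -0.2426  0.0658]

crate [0.4526 0.0735 0.1378]
[[ 0.4526 -0.513   0.2676 -0.2211]
 [-0.253  -0.8408  0.7583  0.275 ]]
crate [0.4488 0.0743 0.1068]
[[ 0.1247 -1.0499  0.838  -0.0585]
 [ 0.1577 -0.5033  0.7889 -0.3626]]
crate [0.4512 0.0737 0.1272]

chassis [ 0.5802 -0.0731  0.2782] [-0.9834 -3.0737  4.3104  0.9222]
```

```bash
cat >> h.py <<'E'
DIE=np.array([.5108,-.2425,.0645])
def W(p,xyz): return pose(p,np.float64(xyz)*1e-3)[0]
def st(tag=''):
    s=r.get_state(); print(tag,'t%.1f'%s['t'],'pos',s['tool_pos'].round(4),'F',s['contact_force'].round(1),'M',s['moment'].round(2),'op %.4f gf %.1f'%(s['opening'],s['gripper_force'])); return s
def snap(n,fn): a=vision.snapshot(n); cv2.imwrite('pics/'+fn,a); return a
E
python3 - <<'E'
from h import *
rot=[np.pi,0,DIE[2]]
p=W(DIE,[64,0,200]); print(r.ik(p,rot))
r.reach(p,rot); r.grip(.06,40)
r.servo_line(W(DIE,[64,0,90])); st('hover')
r.servo_line(W(DIE,[64,0,57]),rate=.06); st('down')
r.grip(.03,40); s=st('gripped')
for d in(15,28,30):
    r.servo_line(W(DIE,[64+d,0,57]),rate=.05); st(d)
r.pause(.3)
E
```

```text
[-4.11689507e-01  4.08411191e-01  1.48814380e+00 -4.44089210e-16
  1.24503766e+00  1.09460682e+00]
hover t3.0 pos [ 0.5754 -0.2387  0.0909] F [-0.1 -0.6  0.7] M [-0.01  0.03 -0.02] op 0.0601 gf 0.0
down t3.7 pos [ 0.5748 -0.2384  0.0569] F [ 0.7  0.1 -0.4] M [ 0.02 -0.01  0.04] op 0.0604 gf 0.0
gripped t4.0 pos [ 0.575  -0.2376  0.0579] F [-0.7  4.4  5.4] M [ 0.83  0.08 -0.  ] op 0.0381 gf 40.1
15 t4.5 pos [ 0.5901 -0.2366  0.0579] F [-0.1  4.2  5.5] M [ 0.89  0.07 -0.04] op 0.0379 gf 40.1
28 t4.9 pos [ 0.6031 -0.2358  0.0579] F [-0.9  3.7  4.8] M [ 0.93  0.08 -0.03] op 0.0381 gf 40.1
30 t5.2 pos [ 0.6037 -0.2358  0.0578] F [-3.7  3.3  7.9] M [ 0.81  0.63 -0.03] op 0.0381 gf 40.3
```

Run:
```python
from h import *
for d in(32,):
    r.servo_line(W(DIE,[64+d,0,57]),rate=.05); r.pause(.3); st(d)
r.grip(.06); r.servo_line(W(DIE,[90,0,140])); st('up')
snap('top','top1.png'); 
r.reach(W(DIE,[0,108,170]),[np.pi,0,DIE[2]])
a=snap('scene','scene1.png'); b=snap('top','top1b.png')
cv2.imwrite('pics/both1.png',np.vstack([cv2.resize(a[185:330,310:480],None,fx=3,fy=3),cv2.resize(b[240:345,270:510],(510,223))[:,:510]])[:600])
```

```text
32 t6.0 pos [ 0.6037 -0.2357  0.0578] F [-8.   3.  10.2] M [ 0.64  1.34 -0.08] op 0.0380 gf 40.6
up t7.0 pos [ 0.6001 -0.2365  0.1393] F [ 0.2  0.3 -0.2] M [0.02 0.04 0.01] op 0.0599 gf 0.0
```

View pics/both1.png

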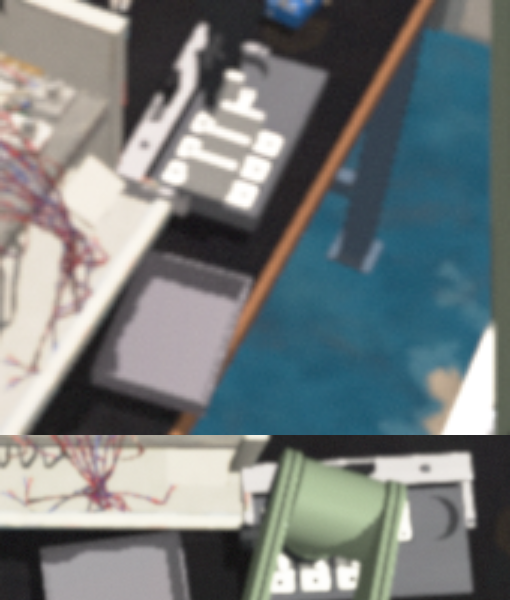

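View pics/scene1.png

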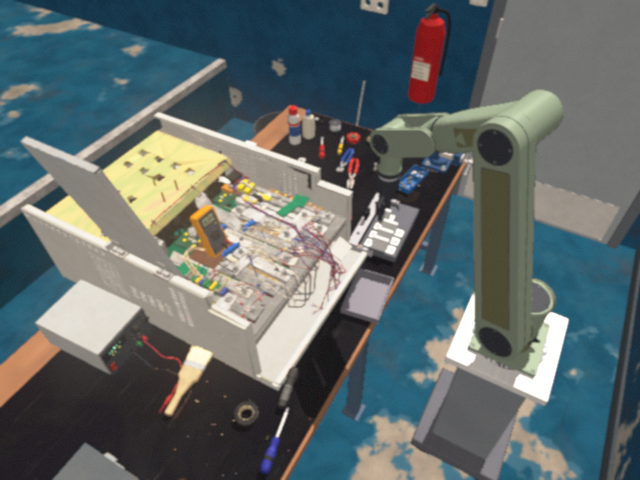

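Run:
```python
from h import *
st(); print(W(DIE,[0,108,170]), r.get_state()['q'])
```

```text
t7.8 pos [ 0.5046 -0.1353  0.1695] F [ 0.1 -0.2 -0.2] M [ 0.01  0.   -0.03] op 0.0601 gf 0.0
[ 0.50383883 -0.13472458  0.17      ] [-2.83906823e-01  2.79473773e-01  1.76748836e+00 -2.00061360e-04
  1.09463949e+00  1.22284665e+00]
```

```bash
cat >> h.py <<'E'
def crate(img=None,n='top',guess=(.4515,.0736),z=.024,dbg=None):
    if img is None: img=vision.snapshot(n)
    g=np.array(guess); q=np.array([[-.12,-.16],[.12,-.16],[.12,.16],[-.12,.16]])+g  # x,y window
    src=proj(n,np.c_[q,np.full(4,z)]).astype(np.float32)
    k=2000; dst=((q-g+[.12,.16])*k).astype(np.float32)      # 0.5 mm pixels, col=x,row=y
    H=cv2.getPerspectiveTransform(src,dst); w=cv2.warpPerspective(img,H,(480,640),flags=cv2.INTER_CUBIC)
    hsv=cv2.cvtColor(w,cv2.COLOR_BGR2HSV)
    m=((hsv[...,2]>62)&(hsv[...,2]<205)&(hsv[...,1]<70)).astype(np.uint8)*255
    m=cv2.morphologyEx(m,cv2.MORPH_OPEN,np.ones((25,25)))
    cs=cv2.findContours(m,cv2.RETR_EXTERNAL,cv2.CHAIN_APPROX_NONE)[0]
    cs=[c for c in cs if cv2.contourArea(c)>30000]
    if dbg: cv2.imwrite('pics/'+dbg,np.hstack([w,cv2.merge([m]*3)])[::1])
    if not cs: return None
    c=max(cs,key=cv2.contourArea); (cx,cy),(a,b),an=cv2.minAreaRect(cv2.convexHull(c))
    an=np.deg2rad(an)
    if a>b: a,b,an=b,a,an-np.pi/2
    an=(an+np.pi/2)%np.pi-np.pi/2
    return np.array([cx/k-.12+g[0],cy/k-.16+g[1],an]),(a/k,b/k)
E
python3 - <<'E'
from h import *
for f in('top0.png','top1.png','top1b.png'): print(f,crate(cv2.imread('pics/'+f),dbg='d_'+f))
for f in('scene0.png','scene1.png'): print(f,crate(cv2.imread('pics/'+f),'scene',dbg='d_'+f))
a=np.hstack([cv2.imread('pics/d_top0.png'),cv2.imread('pics/d_scene0.png')]);cv2.imwrite('pics/dbg.png',cv2.resize(a,(800,266)))
E
```

```text
top0.png (array([0.45435846, 0.07347943, 0.14444157]), (0.14162782287597656, 0.1882193603515625))
top1.png (array([0.45444473, 0.07351853, 0.14281196]), (0.1417480010986328, 0.18803016662597657))
top1b.png (array([0.45124261, 0.07325945, 0.18661429]), (0.1368890380859375, 0.1910337677001953))
scene0.png (array([0.45375935, 0.08042481, 0.13640261]), (0.1502190704345703, 0.203260986328125))
scene1.png (array([0.45154668, 0.08043209, 0.13863975]), (0.1460041046142578, 0.20287178039550782))
```

View pics/dbg.png

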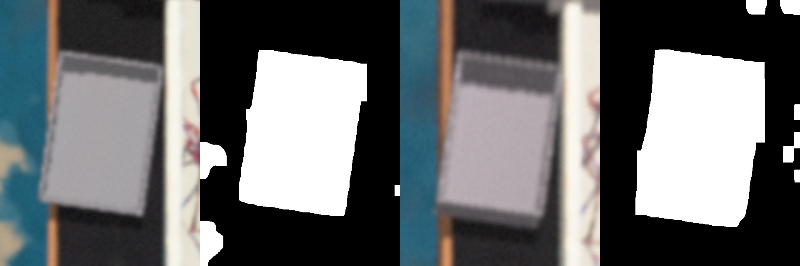

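```bash
cat >> h.py <<'E'
from scipy.optimize import minimize
from scipy.ndimage import map_coordinates
def rect(m,n=60):
    t=np.linspace(-.93,.93,n); X,Y=.063+m,.0905+m; o=np.ones(n)
    return np.r_[np.c_[X*o,Y*t],np.c_[-X*o,Y*t],np.c_[X*t,Y*o],np.c_[X*t,-Y*o]]
def crate2(imgs,p0,free_sides=(0,1,2,3)):
    """imgs: list of (cam,img); maximises inside-outside contrast at the outer rim edge."""
    ims=[(n,cv2.GaussianBlur(cv2.cvtColor(i,cv2.COLOR_BGR2HSV)[...,2],(0,0),.6).astype(float)) for n,i in imgs]
    def val(p,m):
        P=pose(p,np.c_[rect(m),np.full(240,.024)])
        return [map_coordinates(g,proj(n,P).T[::-1],order=1).reshape(4,60) for n,g in ims]
    sides=list(free_sides)
    def f(p):
        tot=0
        for d in(.0015,.003):
            for a,b in zip(val(p,-d),val(p,d)): tot+=np.clip(a-b,-60,60)[sides].mean()
        return -tot
    best=None
    for dx in(-.004,0,.004):
        for dy in(-.004,0,.004):
            for da in(-.03,0,.03):
                s0=np.array(p0)+[dx,dy,da]
                s=minimize(f,s0,method='Nelder-Mead',options=dict(initial_simplex=s0+np.vstack([np.zeros(3),np.diag([.003,.003,.02])]),xatol=1e-5,fatol=1e-3))
                if best is None or s.fun<best.fun: best=s
    return best.x,-best.fun
E
python3 - <<'E'
from h import *
R=lambda f:cv2.imread('pics/'+f)
p0=[.4515,.0736,.13]
for L in([('top',R('top0.png'))],[('top',R('top1.png'))],[('scene',R('scene0.png'))],[('scene',R('scene1.png'))],[('top',R('top0.png')),('scene',R('scene0.png'))]):
    print([l[0] for l in L],crate2(L,p0))
E
```

```text
['top'] (array([0.45147651, 0.07245979, 0.13124022]), np.float64(67.2043694683945))
['top'] (array([0.45146365, 0.07247981, 0.1310425 ]), np.float64(67.34530815018934))
['scene'] (array([0.45218555, 0.07362624, 0.12661202]), np.float64(46.3142190031154))
['scene'] (array([0.44356392, 0.07111995, 0.01354054]), np.float64(43.695318855012324))
['top', 'scene'] (array([0.45178391, 0.07276024, 0.12992773]), np.float64(112.58514852961204))
```

```bash
sed -i 's/^DIE=.*/DIE=np.array([.5108,-.2418,.0645])/' h.py
cat >> h.py <<'E'
CAV=dict(b0=(0,108),b1=(0,62),b2=(0,16),sq=(29,-38))
G=37
def pick(k,op=.028,n=80):
    x,y=CAV[k]; rot=[np.pi,0,DIE[2]]
    r.reach(W(DIE,[x,y,130]),rot); r.grip(op,n)
    r.servo_line(W(DIE,[x,y,16+G]),rate=.12); st('at '+k)
    r.grip(.004,n); st('gripped')
    r.servo_line(W(DIE,[x,y,16+G+14]),rate=.05); st('lifted')
    r.servo_line(W(DIE,[x,y,135]),rate=.15); st('high')
def over(p,x,y,z=135):
    r.servo_line(W(p,[x,y,z]),[np.pi,0,p[2]],rate=.2); st('over')
def see(tag,p0,sides=(0,1,2,3)):
    a=snap('top',f'top_{tag}.png'); b=snap('scene',f'scene_{tag}.png')
    print(crate2([('top',a)],p0,sides),crate2([('scene',b)],p0))
E
python3 - <<'E'
from h import *
R=lambda f:cv2.imread('pics/'+f); p0=[.4515,.0726,.131]
print(crate2([('top',R('top1b.png'))],p0))
pick('b0'); see('b0',p0)
E
```

```text
(array([0.4499098 , 0.072188  , 0.11456581]), np.float64(58.34637198798817))
at b0 t9.3 pos [ 0.5044 -0.1342  0.0535] F [-0.1  0.   0.1] M [ 0.04 -0.   -0.02] op 0.0280 gf 0.0
gripped t9.6 pos [ 0.5046 -0.1345  0.0541] F [-1.1 -1.4  5.3] M [-0.21  0.07  0.03] op 0.0088 gf 79.0
lifted t10.0 pos [ 0.5039 -0.134   0.0672] F [ 0.2 -0.  -1.6] M [-0.03 -0.02  0.05] op 0.0088 gf 78.3
high t10.6 pos [ 0.5032 -0.1338  0.1343] F [ 0.2  0.8 -2.5] M [-0.03  0.02  0.02] op 0.0086 gf 78.3
(array([0.45014242, 0.07225167, 0.11661868]), np.float64(58.579590426164685)) (array([0.44431297, 0.07136291, 0.02071158]), np.float64(42.321441595743345))
```

```bash
cat >> h.py <<'E'
def place(p,x,y,op=.024):
    over(p,x,y)
    r.servo_line(W(p,[x,y,G+4+26]),rate=.15); s=st('pre')
    f0=s['contact_force'][2]
    for z in(16,8,4,2,.5):
        r.servo_line(W(p,[x,y,G+4+z]),rate=.05); s=st(z)
        if s['contact_force'][2]-f0>5:
            print('contact'); break
    return s
def release(p,x,y,op=.024):
    r.grip(op); st('released'); z=r.get_state()['tool_pos'][2]*1e3
    r.servo_line(W(p,[x,y,135]),rate=.15)
E
python3 - <<'E'
from h import *
p=np.array([.4515,.0726,.131])
place(p,0,65.5)
E
```

```text
over t12.3 pos [0.443 0.137 0.135] F [ 0.1  0.9 -0.9] M [0.01 0.04 0.04] op 0.0087 gf 78.3
pre t12.9 pos [0.4436 0.1374 0.0674] F [-0.2  0.3 -1.2] M [0.   0.01 0.04] op 0.0085 gf 78.3
16 t13.2 pos [0.4429 0.1376 0.057 ] F [-0.8  0.2 -1.4] M [-0.02 -0.07 -0.04] op 0.0089 gf 78.3
8 t13.5 pos [0.4426 0.1375 0.0486] F [-0.4  0.2 -1.4] M [0.06 0.   0.02] op 0.0085 gf 78.3
4 t13.8 pos [0.4428 0.1375 0.0448] F [ 0.1 -0.2 -1.2] M [0.02 0.02 0.02] op 0.0084 gf 78.3
2 t14.0 pos [0.4429 0.1375 0.0429] F [ 0.1 -0.1 -1.1] M [-0.04 -0.   -0.02] op 0.0088 gf 78.3
0.5 t14.3 pos [0.4432 0.1375 0.0421] F [-1.1 -1.1  5.3] M [-0.13  0.19 -0.01] op 0.0086 gf 79.1
contact
```

Run:
```python
from h import *
p=np.array([.4515,.0726,.131])
release(p,0,65.5)
pick('b1'); see('b1',p)
a=cv2.imread('pics/top_b1.png');b=cv2.imread('pics/scene_b1.png')
cv2.imwrite('pics/v1.png',np.hstack([cv2.resize(a[270:345,275:400],(625,375),interpolation=2)[:, :420],cv2.resize(b[260:335,325:401],(375,375),interpolation=2)]))
```

```text
released t14.6 pos [0.443  0.1376 0.0414] F [-0.2 -0.7  0.7] M [ 0.03  0.01 -0.01] op 0.0245 gf 0.0
at b1 t17.6 pos [ 0.5074 -0.1801  0.0535] F [ 0.5 -0.5  0.8] M [-0.04 -0.03  0.02] op 0.0279 gf 0.0
gripped t17.9 pos [ 0.5075 -0.1799  0.0541] F [-0.1  1.9  6. ] M [0.29 0.1  0.03] op 0.0088 gf 79.2
lifted t18.3 pos [ 0.5068 -0.18    0.0672] F [-1.  -0.8 -2.4] M [0.07 0.06 0.  ] op 0.0088 gf 78.3
high t18.9 pos [ 0.5061 -0.1797  0.1343] F [-0.3 -0.5 -1.8] M [ 0.03 -0.04  0.03] op 0.0087 gf 78.3
(array([0.45079813, 0.0702539 , 0.05843081]), np.float64(60.01526385060001)) (array([0.44446993, 0.07106568, 0.02324181]), np.float64(49.56641228539846))
```

View pics/v1.png

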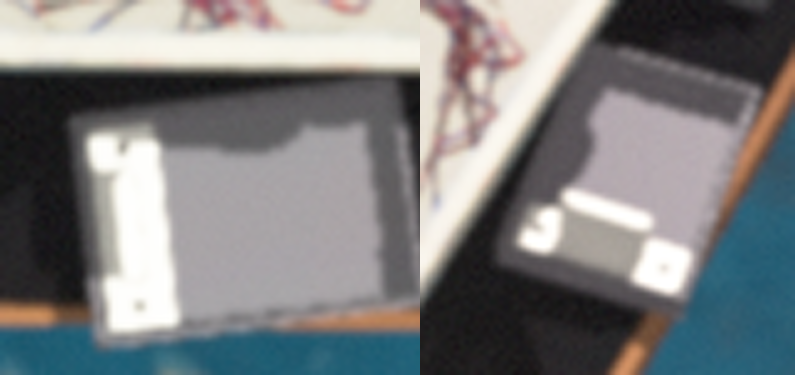

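```bash
sed -i 's/np.clip(a-b,-60,60)/np.clip(a-b,-20,20)/' h.py
python3 - <<'E'
from h import *
R=lambda f:cv2.imread('pics/'+f); p=np.array([.4515,.0726,.131])
for f in('top0.png','top_b0.png','top_b1.png'): print(crate2([('top',R(f))],p))
for f in('scene0.png','scene_b0.png','scene_b1.png'): print(crate2([('scene',R(f))],p))
place(p,0,27)
E
```

```text
(array([0.4492897 , 0.07209689, 0.09878683]), np.float64(34.52591092120541))
(array([0.44960553, 0.07228918, 0.09804511]), np.float64(34.28126742920294))
(array([0.45063317, 0.07112794, 0.07846931]), np.float64(35.37337288387201))
(array([0.44469348, 0.071692  , 0.05030595]), np.float64(32.463421745063144))
(array([0.44549915, 0.07149921, 0.03991593]), np.float64(29.510916967457597))
(array([0.44579539, 0.07098411, 0.0356158 ]), np.float64(31.558359815034997))
over t20.6 pos [0.448  0.0988 0.135 ] F [ 0.1 -0.2 -1.2] M [ 0.01 -0.02 -0.01] op 0.0087 gf 78.3
pre t21.2 pos [0.4486 0.0991 0.0673] F [-0.6  0.2 -1.6] M [-0.06 -0.    0.01] op 0.0090 gf 78.3
16 t21.6 pos [0.4479 0.0993 0.057 ] F [ 0.3  0.7 -2.4] M [ 0.03 -0.01 -0.  ] op 0.0090 gf 78.3
8 t21.9 pos [0.4476 0.0993 0.0486] F [-0.4 -0.4 -3. ] M [-0.04  0.03 -0.01] op 0.0088 gf 78.3
4 t22.1 pos [0.4478 0.0993 0.0448] F [ 0.2 -0.4 -2.7] M [ 0.06  0.02 -0.03] op 0.0087 gf 78.3
2 t22.4 pos [0.4479 0.0994 0.0429] F [ 0.3 -0.2 -2.4] M [0.04 0.03 0.05] op 0.0087 gf 78.3
0.5 t22.6 pos [0.4482 0.0996 0.0421] F [-2.4  1.5  5.1] M [0.17 0.28 0.02] op 0.0088 gf 79.2
contact
```

```bash
sed -i 's/np.clip(a-b,-20,20)/np.clip(a-b,-60,60)/' h.py
python3 - <<'E'
from h import *
p=np.array([.4515,.0726,.131])
release(p,0,27)
pick('b2'); see('b2',p)
a=cv2.imread('pics/top_b2.png');b=cv2.imread('pics/scene_b2.png')
cv2.imwrite('pics/v2.png',np.hstack([cv2.resize(a[270:345,275:400],(625,375),interpolation=2)[:, :420],cv2.resize(b[260:335,325:401],(375,375),interpolation=2)]))
E
```

```text
released t22.9 pos [0.4481 0.0993 0.0414] F [ 0.3 -0.5 -0.2] M [ 0.03 -0.02  0.01] op 0.0240 gf 0.0
at b2 t26.0 pos [ 0.5103 -0.226   0.0535] F [-0.6  0.3  0.9] M [0.04 0.05 0.03] op 0.0281 gf 0.0
gripped t26.3 pos [ 0.5105 -0.226   0.0542] F [-0.5  0.7  6.8] M [0.22 0.09 0.01] op 0.0087 gf 79.0
lifted t26.7 pos [ 0.5098 -0.2259  0.0672] F [ 0.4 -0.1 -2. ] M [ 0.    0.04 -0.01] op 0.0089 gf 78.4
high t27.3 pos [ 0.5091 -0.2255  0.1342] F [ 0.3  0.5 -2.4] M [ 0.01  0.01 -0.01] op 0.0090 gf 78.4
(array([0.4459261 , 0.06501337, 0.10482182]), np.float64(61.216384670723315)) (array([0.4427846 , 0.06599834, 0.0992202 ]), np.float64(54.753443774593556))
```

View pics/v2.png

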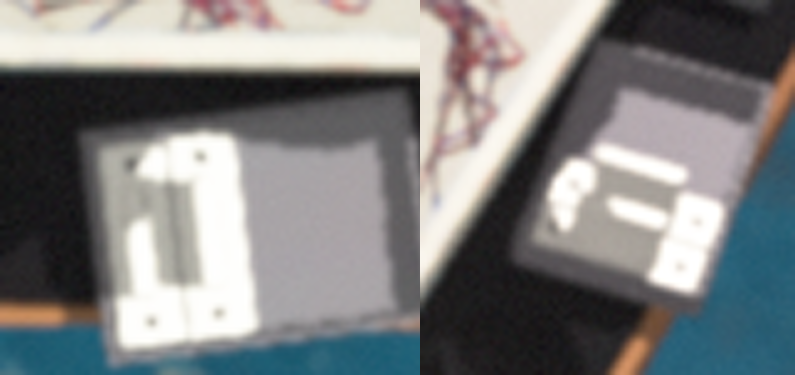

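Run:
```python
from h import *
p=np.array([.4515,.0726,.131])
r.servo_line(W(DIE,[-40,-150,190]),rate=.25)
a=snap('top','top_k.png');b=snap('scene','scene_k.png')
for p0 in(p,p+[-.008,-.007,0]): print(crate2([('top',a)],p0),crate2([('scene',b)],p0),crate2([('top',a),('scene',b)],p0))
cv2.imwrite('pics/v3.png',cv2.resize(a[275:350,280:380],(800,600),interpolation=2))
```

```text
(array([0.44647734, 0.06360612, 0.09716666]), np.float64(55.293456099007)) (array([0.44375719, 0.06573216, 0.10306454]), np.float64(50.992663984290374)) (array([0.44525393, 0.06542162, 0.10948353]), np.float64(103.58637007433715))
(array([0.44647735, 0.06360637, 0.09716799]), np.float64(55.29345642408268)) (array([0.4437568 , 0.0657327 , 0.10306379]), np.float64(50.99266481886012)) (array([0.44525394, 0.06542165, 0.10948262]), np.float64(103.58636989984281))
```

View pics/v3.png

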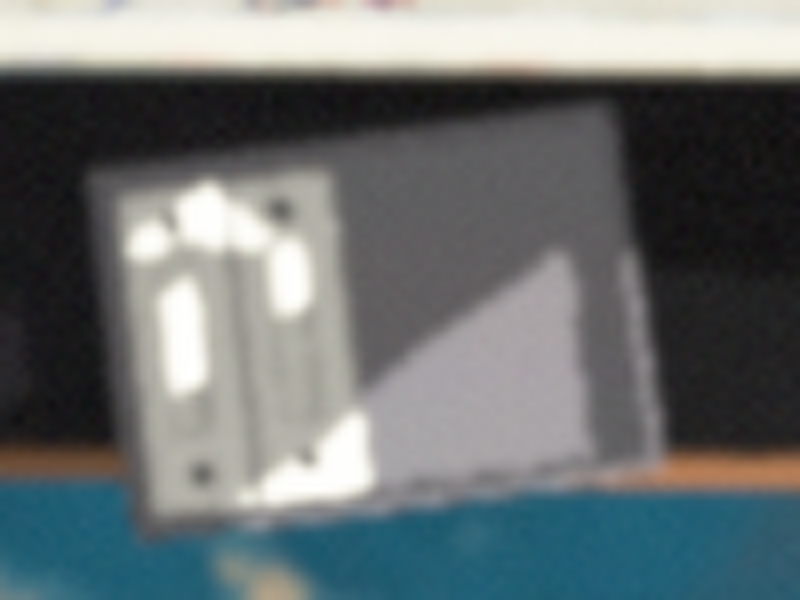

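Run:
```python
from h import *
np.set_printoptions(precision=4,suppress=True)
K=lambda a:np.float64(a)/8+[280,275]-.44
m=1e-3
C=np.array([[63,90.5,24],[63,-90.5,24],[-63,-90.5,24],[-63,90.5,24]])*m
print(fit([('top',C,K([[87,172],[615,100],[665,465],[148,542]]))],[.445,.065,.11]))
B=np.array([[55,18,14],[-55,18,14]])*m
print(fit([('top',B,K([[118,195],[153,515]]))],[.445,.13,.11]))
print(fit([('top',B*[1,-1,1],K([[332,170],[375,483]]))],[.445,.09,.11]))
```

```text
(array([0.4449, 0.0662, 0.1542]), array([[ 0.5325,  0.1772],
       [-0.2187, -0.2875],
       [ 0.4976,  0.0489],
       [-0.9774,  0.0458]]))
(array([0.4346, 0.1318, 0.1305]), array([[-0.0081, -0.0674],
       [ 0.008 ,  0.0659]]))
(array([0.4401, 0.0928, 0.1503]), array([[-0.0563, -0.4343],
       [ 0.0552,  0.4228]]))
```

Run:
```python
from h import *
p=np.array([.4446,.0657,.142])
place(p,0,-11.8)
```

```text
over t30.8 pos [0.4464 0.0535 0.135 ] F [-0.4  0.1 -2. ] M [0.05 0.01 0.03] op 0.0085 gf 78.4
pre t31.4 pos [0.4469 0.0539 0.0674] F [ 0.3  0.6 -1.7] M [-0.1   0.05 -0.08] op 0.0088 gf 78.3
16 t31.7 pos [0.4462 0.054  0.057 ] F [-0.6 -0.2 -1.5] M [-0.02  0.   -0.01] op 0.0088 gf 78.4
8 t32.0 pos [0.4459 0.054  0.0486] F [ 0.5 -0.1 -1.7] M [-0.01 -0.03  0.02] op 0.0086 gf 78.4
4 t32.3 pos [0.4461 0.054  0.0448] F [-0.4 -0.1 -1.5] M [0.03 0.02 0.03] op 0.0089 gf 78.4
2 t32.5 pos [0.4462 0.054  0.0429] F [ 0.1 -0.9 -0.8] M [-0.02  0.05  0.01] op 0.0089 gf 78.4
0.5 t32.8 pos [0.4465 0.0541 0.0422] F [-2.4 -0.9  5.6] M [0.03 0.31 0.03] op 0.0086 gf 79.2
contact
```

Run:
```python
from h import *
p=np.array([.4446,.0657,.142])
release(p,0,-11.8)
pick('sq',op=.03)
a=snap('top','top_s.png');b=snap('scene','scene_s.png')
cv2.imwrite('pics/v4.png',cv2.resize(a[275:350,280:380],(800,600),interpolation=2))
```

```text
released t33.1 pos [0.4464 0.054  0.0415] F [ 0.1  1.3 -0.5] M [-0.02 -0.02 -0.03] op 0.0239 gf 0.0
at sq t36.2 pos [ 0.5427 -0.2781  0.0536] F [ 0.4 -1.1  0.8] M [-0.05  0.01 -0.02] op 0.0299 gf 0.0
gripped t36.5 pos [ 0.5429 -0.2783  0.0544] F [-1.   0.1  5.6] M [-0.03  0.1  -0.04] op 0.0111 gf 78.7
lifted t36.9 pos [ 0.5422 -0.2778  0.0672] F [-0.3 -0.1 -1. ] M [-0.02  0.01  0.03] op 0.0113 gf 78.3
high t37.5 pos [ 0.5416 -0.2776  0.1342] F [-0.6 -0.1 -2. ] M [ 0.06  0.   -0.01] op 0.0108 gf 78.3
```

View pics/v4.png

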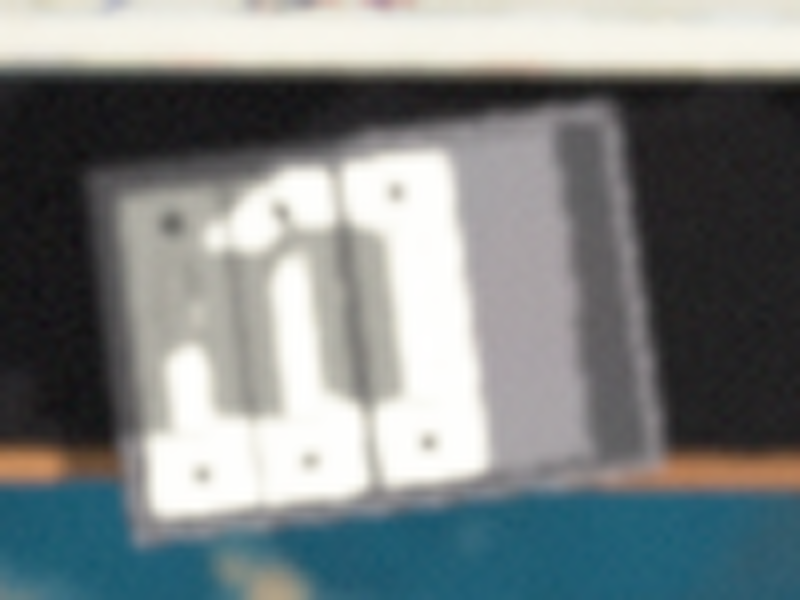

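Run:
```python
from h import *
np.set_printoptions(precision=4,suppress=True)
K=lambda a:np.float64(a)/8+[280,275]-.44
m=1e-3
C=np.array([[63,90.5,24],[63,-90.5,24],[-63,-90.5,24],[-63,90.5,24]])*m
c,e=fit([('top',C,K([[87,172],[614,99],[665,465],[138,545]]))],[.445,.065,.11]); print(c,e.ravel())
def loc(w): 
    d=np.r_[w[0]-c[0],w[1]-c[1]]; s,k=np.sin(c[2]),np.cos(c[2]); return np.array([k*d[0]+s*d[1],-s*d[0]+k*d[1],w[2]-c[2]])
B=np.array([[55,18,14],[-55,18,14]])*m
for sgn,px in((1,[[345,165],[380,488]]),(-1,[[450,150],[490,470]]),):
    print(loc(fit([('top',B*[1,sgn,1],K(px))],[.445,.05,.14])[0]))
print(crate2([('top',cv2.imread('pics/top_s.png'))],c))
```

```text
[0.4447 0.067  0.1529] [ 0.2519  0.197  -0.3617 -0.0594  0.1675  0.1627 -0.0704 -0.3007]
[-0.0017 -0.0129 -0.0316]
[-0.0004 -0.0143 -0.0189]
(array([0.4473, 0.0656, 0.1199]), np.float64(69.46016973463449))
```

Run:
```python
from h import *
p=np.array([.4446,.0657,.142])
place(p,0,-57.8)
```

```text
over t39.3 pos [0.4531 0.008  0.135 ] F [-0.4  0.2 -0.6] M [-0.01  0.02 -0.04] op 0.0107 gf 78.3
pre t39.9 pos [0.4534 0.0082 0.0673] F [ 0.3 -0.1 -1.2] M [-0.02 -0.01  0.03] op 0.0108 gf 78.3
16 t40.2 pos [0.4527 0.0085 0.0571] F [ 0.7  0.5 -1.2] M [0.02 0.01 0.04] op 0.0106 gf 78.3
8 t40.5 pos [0.4524 0.0085 0.0486] F [ 0.6 -0.3 -0.5] M [ 0.02 -0.02  0.03] op 0.0109 gf 78.3
4 t40.8 pos [0.4526 0.0085 0.0448] F [ 0.7  0.3 -1.7] M [ 0.03 -0.01  0.02] op 0.0109 gf 78.3
2 t41.0 pos [0.4527 0.0085 0.0429] F [-0.4  0.  -1.8] M [-0.01  0.   -0.03] op 0.0108 gf 78.3
0.5 t41.3 pos [0.453  0.0085 0.0423] F [-2.5  0.6  6.3] M [0.04 0.4  0.01] op 0.0106 gf 79.3
contact
```

Run:
```python
from h import *
p=np.array([.4446,.0657,.142])
release(p,0,-57.8,.03)
rot=[np.pi,0,DIE[2]]
r.reach(W(DIE,[93.5,0,140]),rot); r.grip(.06,40)
r.servo_line(W(DIE,[93.5,0,57]),rate=.08); st('down')
r.grip(.03,40); st('grip')
for x in(75,65,62.5,60.5):
    r.servo_line(W(DIE,[x,0,57]),rate=.05); r.pause(.2); st(x)
r.grip(.06); r.servo_line(W(DIE,[62,0,150]))
r.reach([.35,-.4,.3],[np.pi,0,0]); st('parked')
a=snap('top','top_e.png');b=snap('scene','scene_e.png')
cv2.imwrite('pics/v5.png',np.vstack([cv2.resize(a[250:345,280:510],(800,330),interpolation=2),cv2.resize(b[200:325,325:445],(260,270),interpolation=2).repeat(1,0) if 0 else cv2.copyMakeBorder(cv2.resize(b[190:330,320:460],(270,270),interpolation=2),0,0,0,530,0)]))
```

```text
released t41.6 pos [0.4528 0.0085 0.0415] F [-0.4 -0.6 -0.3] M [ 0.05 -0.05 -0.01] op 0.0303 gf 0.0
down t45.1 pos [ 0.6046 -0.236   0.0576] F [ 0.4 -0.3  0.4] M [ 0.01 -0.    0.03] op 0.0596 gf 0.0
grip t45.4 pos [ 0.6044 -0.2357  0.058 ] F [-1.1  0.8  5.9] M [ 0.33  0.16 -0.06] op 0.0380 gf 40.0
75 t46.1 pos [ 0.5856 -0.2369  0.058 ] F [0.3 1.6 6.8] M [ 0.48 -0.02 -0.02] op 0.0379 gf 40.2
65 t46.7 pos [ 0.5755 -0.2376  0.058 ] F [0.5 1.7 7.3] M [ 0.47 -0.06 -0.01] op 0.0378 gf 40.3
62.5 t47.1 pos [ 0.5745 -0.2377  0.058 ] F [3.  2.4 6.1] M [ 0.58 -0.66  0.01] op 0.0379 gf 40.5
60.5 t47.6 pos [ 0.5744 -0.2377  0.058 ] F [8.2 4.1 2.7] M [ 0.75 -1.38  0.02] op 0.0378 gf 40.4
parked t49.9 pos [ 0.3505 -0.3994  0.2989] F [ 0.5 -0.4  0. ] M [ 0.01  0.03 -0.01] op 0.0596 gf 0.0
```

View pics/v5.png

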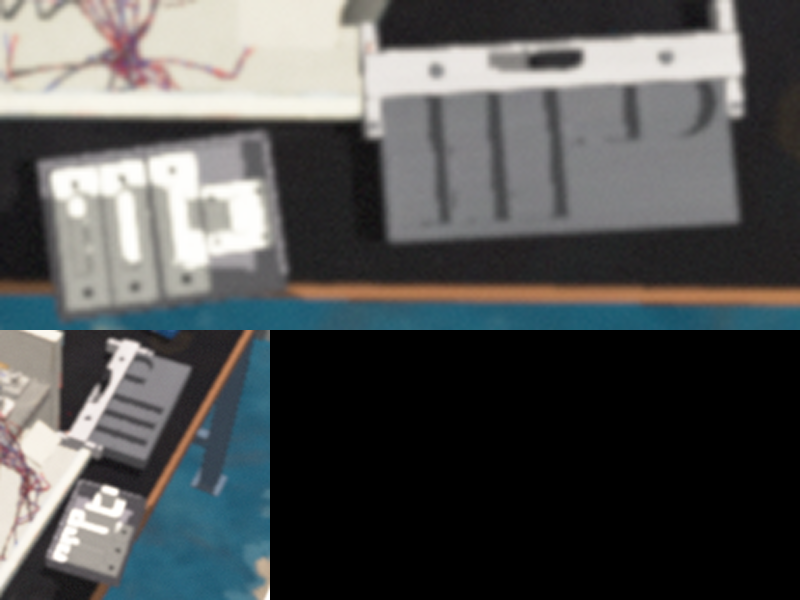

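```bash
python3 -c "
from station import order
print(order.hand_in())"
```

```text
the job is handed in; nothing more can be done
None
```

I handed the job in: the four castings present (three brackets and the square foot; the round flange was absent) stand in the crate, the hold-down bar is pushed home to its stop, and the torch and caliper were not approached; no verdict came back.

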